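Offer up the missing engine to a model aircraft's wing

TASK

Swing the lid of the wooden parts case right back until it rests on its stop, take out the black model engine, carry it up and over the aircraft's fuselage, and finish while holding it still and level about one centimetre above the bare metal bed on the wing, squarely over the bed with its propeller towards the aircraft's nose, so that I can check the fit before gluing. The program ends with the gripper still holding the engine in the air: it must not touch the aircraft, neither engine nor gripper may bump the aircraft on the way, and the lid stays open. Leave the books, the paint jar, the screwdriver and the spare wheel in the case where they are.

Things in the scene. Friction and masses are not known exactly. Their poses are not given: they have to be found in the camera images.
- case: Dark wooden parts case fixed to the table, 170 (x) by 260 (y) by 70 mm high, walls and floor 5 mm, open on top under its lid, cream felt lining. Origin: centre of its underside on the table; +x points to the hinge side, y along the hinge. The engine and the spare wheel lie on its floor, one about 55 mm to the +y side of the centre, the other about 55 mm to the -y side (they may be swapped).
- lid (a joint): Angle of the case's lid, rad: 0 closed, grows as it opens upward about the hinge on the case's far (+x) rim; it rests on its stop at 1.85 (leaning back 16 degrees past upright). The lid is a free-swinging board 170 by 260 by 8 mm, 0.18 kg: it falls shut when let go before upright and falls back to the stop when past it.
- lid_handle (a point): Grip point of the lid's handle, a brass block 22 mm (x) by 18 mm (y, along the hinge) by 38 mm tall standing on the lid's top face, 14 mm from its front edge, middle of the lid's width. The point lies on the block's centre line, 28 mm above the lid's top face and 10 mm below the top of the block. Axes: those of the lid (x towards the hinge, y along it, z out of the top face). Pinched on its two y faces it can turn between the fingers as the lid swings.
- lid_hinge (a point): Point on the lid's hinge line, middle of the case's width, 70.5 mm above the table; the hinge line runs along its y axis. The lid handle's point is 156 mm from it along the lid (-x) and 36 mm along the lid's z.
- engine: Loose model engine, black, 0.10 to 0.20 kg, standing on its foot in the case. Flat foot 60 (x) by 30 (y) by 10 mm; on it a round cowl 44 mm in diameter, axis along x at 29 mm above the foot's underside, from x = -42 to +15 mm; then a tail tapering to x = +55 mm; top at 51 mm. Origin: centre of the foot's underside; -x points to its propeller, z up.
- engine_cowl (a point): Where to grip the engine: on the axis of the 44 mm cowl, 12 mm towards the propeller from the engine's origin and 29 mm above the foot's underside. Grip across its y direction.
- engine_prop (a point): Centre of the engine's silver two-bladed propeller, at its front end, 50 mm towards -x from the engine's origin, 29 mm above the foot's underside. Blades lie along the engine's y, 84 mm from tip to tip, 12 mm high; the hub stands 8 mm further out.
- model: Turquoise model aircraft fixed to the table, on its wheels. Origin on the table below the fuselage's axis; -x points to its nose, +y to its one fitted wing. Fuselage 85 mm wide, from x = -204 to +220 mm, top at 125 mm; tail fin up to 160 mm at x = 168 to 223 mm. The wing runs from the fuselage to y = 330 mm, its top at 70 mm.
- bed (a point): Centre of the top face of the engine bed: bare aluminium block 60 (x) by 30 (y) mm on the wing's black panel, the outline of the engine's foot, its top 78 mm above the table, 142.5 mm from the fuselage's axis. Axes as the aircraft's: -x to its nose, z up.
- books: Two upright books (oxblood and olive) between thin bookends, loose, 120 (x) by 50 (y) by 150 mm high, standing between case and fuselage. Origin: centre of the underside.
- jar: Turquoise paint jar with black cap, 44 mm in diameter, 55 mm high, loose. Origin: centre of the underside.
- screwdriver: Small red-handled screwdriver lying on the table, 160 mm long, along its x. Leave alone.
- wheel: Black rubber spare wheel lying flat in the case, 48 mm in diameter, 16 mm high. Origin: centre of the underside.

How it is judged:
By the outcome, as a careful person would: the job done as asked, in the order asked, and still so for the second after the job is handed in, while the arm keeps its last pose, push and grip.
It also fails if it takes over 64 s, if anything falls off the work surface, if the arm or the gripper's body presses on something with over 40 N, if the wrist force passes 120 N, or if a joint passes its speed limit or range.

ROBOT

A 6-joint arm with a two-finger parallel gripper is mounted at the origin on the work surface. World frame = base frame: x ahead of the robot, y to its left, z up, the work surface at z = 0. Lengths are in m, angles in rad, forces in N, time in s.
With the tool pointing down it reaches from about 0.35 to 0.975 m from the base axis. Payload 4.9 kg.
Tool frame: the origin (TCP) lies at the very end of the fingers, on their centre line; the grasp point (between the pads) lies behind it (manip.pinch_z is the y of the grasp point in the tool frame, in m); y points along the fingers, x is the direction in which the jaws open and shut, and the axes are right-handed (so a half turn about y gives the same grasp; the last joint's range is limited). The gripper opens to 85 mm and grips with 20 to 120 N. Pads are 22 mm wide; open, the fingers measure 114 mm over their backs; the gripper's body (76 mm by 85 mm) begins 54 mm behind the grasp point. The pads swing forward as they close: fully open they stand 13 mm farther back than shut.
Start: joints at [-1.457, 0.053, 1.613, -0, 1.476, -0.119], TCP at [0.144, -0.608, 0.231] pointing down, gripper open.
Joint ranges: [-3.01, 3.01], [-1.01, 2.22], [0.06, 2.58], [-1.02, 4.17], [0.09, 2.62], [-3.14, 3.14]. Speed limits (rad/s): [2.57, 2.57, 3.14, 3.14, 3.14, 3.14].

INTERFACE

Orientations are given as a unit quaternion [w, x, y, z].
In Python, from plant import manip gives the robot as it stands.
- The arm moves only by the tool drive_tool, never from a script. Its argument "motion" is a list of rows, each a list of 3 entries, a list of its own where there are three numbers: the shift along the tool's x, y, z in units of 25 mm (1.0 is 25 mm), then the turn, a rotation vector about the tool's x, y, z in units of 5 degrees (1.0 is 5 degrees), then the closure, from -1 (fully open) to 1 (shut). A call has 1 to 12 rows; each row shifts and turns the commanded pose from where the row before left it, along the tool's axes as they then stand; what a row does not reach is not made up. A row lasts 1/10 s, in which the tool goes at most 50 mm and 8.59 degrees, less where a joint would pass 70% of its speed; a pose out of reach is approached as far as the arm can. A call is refused whole if a number of a shift passes 1 or a number of a turn 1, either way. A call with a gripper value outside its range is refused whole. The fingers move at their own pace and stop on an object; the grip force is fixed at half the most. Time passes only in rows, so rows that do not move let the fingers close. It gives the time, the measured TCP pose, the force and the opening at its end, in the units of the state.
- manip.state(): the state, without advancing time (a new reading comes with each control period).
- manip.grab_frame(name): name is "scene" or "top" or "wrist"; returns a dict with "img" (420x560x3 uint8, blue, green, red), "range_z" (420x560 float32, m along the optical axis (not along the pixel's ray), 0 where there is no reading), "camera_matrix" (3x3 intrinsics, pixels), "k1" (the pictures are not rectified: a ray, as slopes to the right and down, at radius r is drawn at 1 + k1 r^2 times it, then the intrinsics apply), "world_from_camera" (4x4, takes a point from camera to world coordinates); the wrist camera has in their place "T_tool_cam" (4x4, takes a point from camera to tool coordinates, whose origin is the TCP and whose axes are the tool frame's). Camera axes: x right, y down, z forward; pixel columns grow to the right and rows downward; lengths in m; the calibration is good to about 2 mm. A picture is of the moment at which its call begins: read the wrist's pose just before it.
- manip.job_done(): hands the job in, once; it reports no verdict.
The state is a dict: "time": time; "joint_pos": joint angles; "joint_vel": joint speeds; "joint_efforts": joint torques, N m; "tool_pos": TCP position; "tool_rot": TCP orientation; "contact_force": force on the tool from outside, world axes, zero at the start; "ft_torque": the same for the moment, N m; "gripper_width": opening from 0.0 (shut) to 1.0 (fully open).
Only numpy, scipy, OpenCV 4.12 (cv2) and the standard library are available. Lean on these libraries where they do the work, as an engineer would, in place of code of your own. Each camera call takes 0.05 s, during which the arm holds its last target. There are 200 camera calls.

## Working session

There is one attempt and no reset: what is moved stays moved. The work goes in short steps, Python scripts to look and compute and a tool call to move; the robot and the scene stay as the last step left them, time stands still between calls to the robot, and variables do not carry over. Pictures are saved under pics/ and viewed, about 8 in all and at most 12, crops included, and the job is handed in when it is done.

Besides the shell and the picture viewer there is one more tool, called after "Emit:" as name(argument=value, ...), one argument or row to a line, values as JSON. drive_tool: Moves the arm, as the interface text tells. Its arguments: {"type":"object","properties":{"motion":{"type":"array","items":{"type":"array"}}},"required":["motion"]}

```bash
ls; mkdir -p pics; cat > h.py <<'E'
import numpy as np, cv2
from plant import manip
from scipy.spatial.transform import Rotation as R
def rot(q): return R.from_quat([q[1],q[2],q[3],q[0]])
def pose(s=None):
    s=s or manip.state(); T=np.eye(4); T[:3,:3]=rot(s['tool_rot']).as_matrix(); T[:3,3]=s['tool_pos']; return T
def grab(n):
    P=pose(); f=manip.grab_frame(n)
    f['W']=P@f['T_tool_cam'] if n=='wrist' else np.array(f['world_from_camera']); return f
def slopes(f,uv):
    K=np.array(f['camera_matrix']); d=np.array([f['k1'],0,0,0,0],float)
    return cv2.undistortPoints(np.array(uv,float).reshape(-1,1,2),K,d).reshape(-1,2)
def onplane(f,uv,z):
    s=slopes(f,uv); W=f['W']; r=np.c_[s,np.ones(len(s))]@W[:3,:3].T; c=W[:3,3]
    return c+r*((z-c[2])/r[:,2])[:,None]
def cloud(f):
    h,w=f['range_z'].shape; v,u=np.mgrid[:h,:w]; s=slopes(f,np.c_[u.ravel(),v.ravel()])
    z=f['range_z'].ravel()[:,None]; p=np.c_[s*z,z]@f['W'][:3,:3].T+f['W'][:3,3]
    p[z[:,0]==0]=np.nan
    return p.reshape(h,w,3)
E
python3 - <<'E'
from h import *
for n in ['scene','top']:
    f=grab(n); cv2.imwrite(f'pics/{n}0.png',f['img']); np.save(f'{n}0.npy',f,allow_pickle=True); print(n,f['W'].round(3).tolist(),f['k1'])
print(manip.state(),manip.pinch_z)
E
```

```text
pics
scene [[0.678, 0.577, -0.456, 1.136], [0.735, -0.543, 0.406, -0.544], [-0.014, -0.61, -0.792, 1.112], [0.0, 0.0, 0.0, 1.0]] 0.015026846712660859
top [[0.021, -0.993, 0.12, 0.418], [-1.0, -0.022, -0.009, -0.019], [0.011, -0.12, -0.993, 1.208], [0.0, 0.0, 0.0, 1.0]] -0.11322233409541634
{'time': 0.1, 'joint_pos': array([-1.45698737e+00,  5.33006005e-02,  1.61415376e+00,  7.31946154e-06,
        1.47599878e+00, -1.18958252e-01]), 'joint_vel': array([ 1.14736296e-03, -1.86566792e-03, -2.91182687e-03,  2.31026585e-04,
        9.75563644e-04, -8.59809808e-05]), 'joint_efforts': array([ 1.20213004e-03, -3.94906783e+01, -3.71360421e+01, -8.82048653e-05,
        3.94303279e-03,  3.35030297e-07]), 'tool_pos': array([ 0.14413292, -0.60757631,  0.23018166]), 'tool_rot': array([ 0.5551458 , -0.55420953,  0.43901911, -0.43809492]), 'contact_force': array([-0.48752401,  0.28066081,  0.51514296]), 'ft_torque': array([-0.01989485,  0.02548713, -0.00697312]), 'gripper_width': 0.9975913631589179} -0.0187
```

View pics/scene0.png

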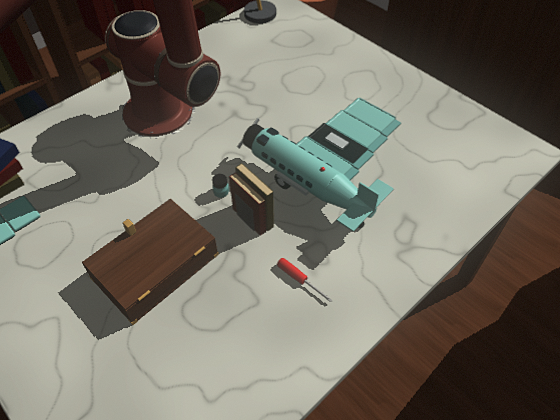

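View pics/top0.png

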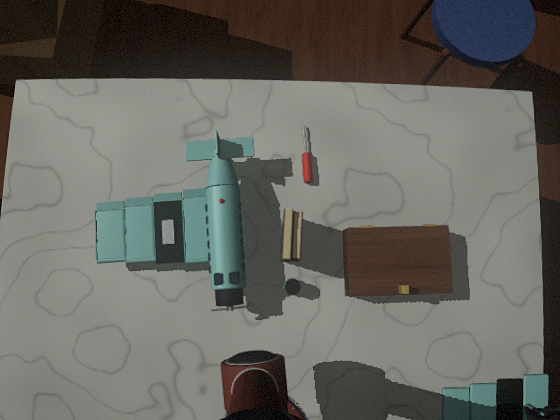

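```bash
cat > meas.py <<'E'
from h import *
def rect(p):
    r=cv2.minAreaRect((p[:,:2]*1000).astype(np.float32)); b=cv2.boxPoints(r)
    return np.round(r[0],1),np.round(r[1],1),round(r[2],2),len(p)
for n in ['scene','top']:
    f=np.load(f'{n}0.npy',allow_pickle=True).item(); c=cloud(f); im=f['img']; hsv=cv2.cvtColor(im,cv2.COLOR_BGR2HSV)
    x,y,z=[c[...,i] for i in range(3)]
    reg=(y<-.22)&(y>-.7)&(x>.3)&(x<.85)
    lid=reg&(abs(z-.0785)<.006); print(n,'lid',rect(c[lid]),np.median(z[lid]))
    hd=reg&(z>.095)&(z<.135); print(' handle',rect(c[hd]) if hd.sum() else 0,np.nanmax(z[hd]) )
    # same by colour and plane
    hc=cv2.inRange(hsv,(10,90,90),(30,255,255)).astype(bool)&reg&(z>.105); print(' hcol',c[hc].mean(0).round(4),hc.sum())
    lc=cv2.inRange(hsv,(0,50,20),(14,255,130)).astype(np.uint8)&(reg&(z>.06)).astype(np.uint8)
    uv=np.argwhere(lc)[:,::-1]; print(' lidplane',rect(onplane(f,uv,.0785)))
    wr=(y>.0)&(y<.5)&(x>.3)&(x<.8)
    bed=wr&(hsv[...,1]<60)&(hsv[...,2]>110)&(abs(z-.078)<.01)
    nb,l,st,ce=cv2.connectedComponentsWithStats(bed.astype(np.uint8)); k=1+np.argmax(st[1:,4]); uv=np.argwhere(l==k)[:,::-1]
    print(' bed',rect(onplane(f,uv,.078)),np.median(z[l==k]),st[k])
    pan=wr&(hsv[...,2]<60)&(abs(z-.07)<.01); print(' panel',rect(c[pan]))
    fu=(abs(y-.05)<.12)&(x>.3)&(x<.9)&(z>.085)&(z<.14)&cv2.inRange(hsv,(75,60,40),(105,255,255)).astype(bool)
    print(' fus',rect(c[fu]),np.nanmax(z[fu]),c[fu&(z>.115)].mean(0))
    bk=(abs(y+.17)<.1)&(x>.4)&(x<.75)&(z>.13)&(z<.17); print(' books',rect(c[bk]),np.nanmax(z[bk]))
E
python3 meas.py
```

```text
scene lid (array([ 456.8, -337. ]), array([178.1, 240. ]), 1.95, 6393) 0.07880051045779224
 handle (array([ 385.5, -330.2]), array([24.3, 18.1]), 3.86, 104) 0.12236356822270467
 hcol [ 0.3878 -0.3293  0.1148] 65
 lidplane (array([ 461.7, -337.1]), array([180.6, 242. ]), 2.36, 6466)
 bed (array([513.5, 251.4]), array([60. , 29.9]), 5.56, 171) 0.07722372099828778 [325 132  23  16 171]
 panel (array([482.2, 163.5]), array([324.6, 173.2]), 66.76, 697)
 fus (array([565.8,  94.8]), array([370.7, 127.2]), 4.37, 3062) 0.13726355363249987 [0.53747994 0.10587452 0.12116188]
 books (array([507.5, -75.1]), array([ 10.5, 116.5]), 89.22, 168) 0.14091370147460047
top lid (array([ 456.7, -337.2]), array([174.3, 240.1]), 2.0, 6211) 0.0788691996918387
 handle (array([ 383.7, -329. ]), array([21.4, 18.9]), 10.44, 86) 0.12035454156736192
 hcol [ 0.3841 -0.3275  0.1157] 73
 lidplane (array([ 454.6, -336.1]), array([168.7, 239.9]), 2.55, 5823)
 bed (array([512.5, 251.5]), array([57.9, 27.7]), 2.89, 273) 0.07775908672544607 [162 220  12  24 273]
 panel (array([452.2, 245.8]), array([278.6, 372.2]), 6.21, 1388)
 fus (array([562.7,  92.7]), array([368.6, 127.1]), 5.65, 3867) 0.12938188872027778 [0.51863085 0.10445096 0.1212734 ]
 books (array([506.8, -73.9]), array([  7.6, 113.1]), 89.08, 135) 0.14146705113607205
```

```bash
sed -i 's/(y<-.22)/(y<-.15)/; s/(abs(y+.17)<.1)&(x>.4)/(abs(y+.08)<.1)\&(x>.4)/; s/(z>.085)&(z<.14)&cv2/(z>.09)\&(z<.14)\&cv2/; s/bk=\(.*\)(z>.13)/bk=\1(z>.1)\&(y<.03)/' meas.py
cat >> meas.py <<'E'
    for nm,m in [('fusslices',fu)]:
        for x0 in np.arange(.4,.72,.06):
            s=m&(abs(x-x0)<.02); print('  ',x0.round(2),np.nanpercentile(y[s],[2,98]).round(4),np.nanmax(z[s]).round(3),'ridge y',np.median(y[s&(z>np.nanmax(z[s])-.006)]).round(4))
    b2=(y<-.04)&(y>-.2)&(x>.4)&(x<.75)&(z>.03); print(' books all',np.nanpercentile(c[b2],[1,99],axis=0).round(3).tolist())
E
python3 meas.py
```

```text
scene lid (array([ 457.2, -326.1]), array([178.2, 260.6]), 2.58, 6924) 0.0787728030975815
 handle (array([ 385.5, -330.2]), array([24.3, 18.1]), 3.86, 104) 0.12236356822270467
 hcol [ 0.3878 -0.3293  0.1148] 65
 lidplane (array([ 461.5, -327.7]), array([180.5, 260.8]), 2.5, 7017)
 bed (array([513.5, 251.4]), array([60. , 29.9]), 5.56, 171) 0.07722372099828778 [325 132  23  16 171]
 panel (array([482.2, 163.5]), array([324.6, 173.2]), 66.76, 697)
 fus (array([565.8,  94.8]), array([370.7, 127.2]), 4.37, 2993) 0.13726355363249987 [0.53747994 0.10587452 0.12116188]
 books (array([508.2, -56.4]), array([ 48. , 123.9]), 88.48, 1192) 0.15526171227728203
   0.4 [0.0731 0.1311] 0.13 ridge y 0.0948
   0.46 [0.0661 0.1418] 0.128 ridge y 0.0998
   0.52 [0.0676 0.143 ] 0.129 ridge y 0.1062
   0.58 [0.072  0.1503] 0.128 ridge y 0.111
   0.64 [0.0785 0.1457] 0.129 ridge y 0.1161
   0.7 [0.0443 0.1317] 0.137 ridge y 0.1231
 books all [[0.402, -0.199, 0.031], [0.569, -0.041, 0.153]]
top lid (array([ 455.3, -326.8]), array([173.8, 262.2]), 2.88, 6886) 0.07885527963198302
 handle (array([ 383.7, -329.
[... 161 characters left out ...]
)
 bed (array([512.5, 251.5]), array([57.9, 27.7]), 2.89, 273) 0.07775908672544607 [162 220  12  24 273]
 panel (array([452.2, 245.8]), array([278.6, 372.2]), 6.21, 1388)
 fus (array([562.7,  92.7]), array([368.6, 127.1]), 5.65, 3851) 0.12938188872027778 [0.51863085 0.10445096 0.1212734 ]
 books (array([506.2, -54.3]), array([ 45.1, 119.3]), 88.17, 976) 0.15645883102365699
   0.4 [0.0605 0.1359] 0.128 ridge y 0.0967
   0.46 [0.0647 0.1433] 0.129 ridge y 0.1012
   0.52 [0.0692 0.1491] 0.129 ridge y 0.1066
   0.58 [0.0741 0.154 ] 0.128 ridge y 0.1083
   0.64 [0.0832 0.1539] 0.128 ridge y 0.1171
   0.7 [0.0462 0.1676] 0.116 ridge y 0.1233
 books all [[0.403, -0.2, 0.033], [0.563, -0.04, 0.154]]
```

```bash
cat >> h.py <<'E'
def goal(p,yaw,ptool=-0.0187,flip=False):
    """TCP pose: tool down, jaws along the y axis of a frame with that yaw, grasp point (ptool on tool y) at p; prints the move"""
    a=yaw+np.pi/2; best=None
    for s in (1,-1):
        X=s*np.array([np.cos(a),np.sin(a),0]); Y=np.array([0,0,-1.]); M=np.c_[X,Y,np.cross(X,Y)]
        T=pose(); rv=R.from_matrix(T[:3,:3].T@M).as_rotvec()
        if best is None or (np.linalg.norm(rv)<np.linalg.norm(best[0]))!=flip: best=(rv,M)
    rv,M=best; t=np.array(p)-M[:,1]*ptool
    s=manip.state()
    print('t',round(s['time'],2),'tcp',T[:3,3].round(4),'turn first (5deg units)',(np.degrees(rv)/5).round(2),'then shift (25mm units)',(M.T@(t-T[:3,3])/.025).round(2))
    print('axes world x,y,z of tool:',M.T.round(3).tolist(),'F',s['contact_force'].round(1),'w',round(s['gripper_width'],3),'pinch',manip.pinch_z,'j',s['joint_pos'].round(2))
E
python3 - <<'E'
from h import *
y=np.radians(2.6)
goal([.3845,-.329,.1065+.06],y)
goal([.3845,-.329,.1065],y)
goal([.3845,-.329,.1065+.06],y,flip=True)
E
```

```text
t 0.1 tcp [ 0.1441 -0.6076  0.2302] turn first (5deg units) [-0.    2.15 -0.02] then shift (25mm units) [-10.7    3.3   10.11]
axes world x,y,z of tool: [[0.045, -0.999, -0.0], [0.0, 0.0, -1.0], [0.999, 0.045, 0.0]] F [-0.5  0.3  0.5] w 0.998 pinch -0.0187 j [-1.46  0.05  1.61  0.    1.48 -0.12]
t 0.1 tcp [ 0.1441 -0.6076  0.2302] turn first (5deg units) [-0.    2.15 -0.02] then shift (25mm units) [-10.7    5.7   10.11]
axes world x,y,z of tool: [[0.045, -0.999, -0.0], [0.0, 0.0, -1.0], [0.999, 0.045, 0.0]] F [-0.5  0.3  0.5] w 0.998 pinch -0.0187 j [-1.46  0.05  1.61  0.    1.48 -0.12]
t 0.1 tcp [ 0.1441 -0.6076  0.2302] turn first (5deg units) [-3.000e-02 -3.385e+01  0.000e+00] then shift (25mm units) [ 10.7    3.3  -10.11]
axes world x,y,z of tool: [[-0.045, 0.999, 0.0], [0.0, 0.0, -1.0], [-0.999, -0.045, -0.0]] F [-0.5  0.3  0.5] w 0.998 pinch -0.0187 j [-1.46  0.05  1.61  0.    1.48 -0.12]
```

Emit:
drive_tool(
  motion=[
    [[0,0,0],[0,0.72,0],-1],
    [[0,0,0],[0,0.72,0],-1],
    [[0,0,0],[0,0.71,0],-1],
    [[-0.97,0,0.92],[0,0,0],-1],
    [[-0.97,0,0.92],[0,0,0],-1],
    [[-0.97,0,0.92],[0,0,0],-1],
    [[-0.97,0,0.92],[0,0,0],-1],
    [[-0.97,0.3,0.92],[0,0,0],-1],
    [[-0.97,0.3,0.92],[0,0,0],-1],
    [[-0.97,0.3,0.92],[0,0,0],-1],
    [[-0.97,0.3,0.92],[0,0,0],-1],
    [[-0.97,0.3,0.92],[0,0,0],-1],
  ],
)

```text
time: 1.3
tool_pos: [0.3417, -0.3793, 0.193]
tool_rot: [0.511, -0.511, 0.489, -0.488]
contact_force: [-0.6, -0.4, 0.2]
gripper_width: 0.996
```

Emit:
drive_tool(
  motion=[
    [[-0.97,0.3,0.92],[0,0,0],-1],
    [[-0.97,0.3,0.91],[0,0,0],-1],
    [[0,0,0],[0,0,0],-1],
    [[0,0,0],[0,0,0],-1],
  ],
)

```text
time: 1.7
tool_pos: [0.3846, -0.3297, 0.1783]
tool_rot: [-0.511, 0.512, -0.489, 0.488]
contact_force: [-0.1, -0.1, 0.2]
gripper_width: 1.003
```

```bash
python3 - <<'E'
from h import *
f=grab('wrist'); cv2.imwrite('pics/w1.png',f['img']); c=cloud(f); x,y,z=[c[...,i] for i in range(3)]
m=(z>.113)&(z<.121)&(abs(x-.384)<.03)&(abs(y+.329)<.03); r=cv2.minAreaRect((c[m][:,:2]*1000).astype(np.float32)); print(r,m.sum(),np.median(z[m]))
m=(abs(z-.0785)<.004)&(x>.33)&(x<.6); r=cv2.minAreaRect((c[m][:,:2]*1000).astype(np.float32)); print(r,m.sum())
goal([.3845,-.329,.1065],np.radians(2.6))
E
```

```text
((384.1805419921875, -327.4811096191406), (21.0524845123291, 17.143632888793945), 3.249260425567627) 714 0.11491149334251878
((450.7413330078125, -324.29791259765625), (162.2423095703125, 260.7356872558594), 2.6294374465942383) 81343
t 1.75 tcp [ 0.3844 -0.3304  0.1787] turn first (5deg units) [0.01 0.   0.  ] then shift (25mm units) [-0.06  3.64  0.01]
axes world x,y,z of tool: [[0.045, -0.999, -0.0], [0.0, 0.0, -1.0], [0.999, 0.045, 0.0]] F [-0.7 -0.5  1. ] w 1.0 pinch -0.0187 j [-0.86 -0.2   1.94 -0.    1.4   0.67]
```

Emit:
drive_tool(
  motion=[
    [[-0.08,0.7,0],[0,0,0],-1],
    [[0,0.7,0],[0,0,0],-1],
    [[0,0.7,0],[0,0,0],-1],
    [[0,0.7,0],[0,0,0],-1],
    [[0,0.7,0],[0,0,0],-1],
    [[0,0,0],[0,0,0],0.4],
    [[0,0,0],[0,0,0],1],
    [[0,0,0],[0,0,0],1],
    [[0,0,0],[0,0,0],1],
    [[0,0,0],[0,0,0],1],
    [[0,0,0],[0,0,0],1],
  ],
)

```text
time: 2.85
tool_pos: [0.3849, -0.3283, 0.0927]
tool_rot: [0.511, -0.511, 0.488, -0.489]
contact_force: [-1.3, 1.3, 5.9]
gripper_width: 0.199
```

```bash
python3 - <<'E'
from h import *
s=manip.state(); print(s['tool_pos'],s['gripper_width'],s['contact_force'],s['joint_pos'].round(2))
th=np.linspace(0,1.83,25); P=np.c_[156*-np.cos(th)+36*np.sin(th),156*np.sin(th)+36*np.cos(th)]
print((np.diff(P,axis=0)/25).round(2).tolist())
E
```

```text
[ 0.38493584 -0.32834711  0.09268977] 0.19857656840536791 [-1.26106212  1.33817277  5.94370513] [-0.85 -0.11  2.01  0.    1.24  0.67]
[[0.13, 0.47], [0.16, 0.46], [0.2, 0.45], [0.23, 0.43], [0.26, 0.41], [0.29, 0.39], [0.32, 0.37], [0.35, 0.34], [0.37, 0.31], [0.4, 0.28], [0.42, 0.25], [0.44, 0.22], [0.45, 0.19], [0.46, 0.15], [0.47, 0.12], [0.48, 0.08], [0.49, 0.04], [0.49, 0.0], [0.49, -0.03], [0.48, -0.07], [0.48, -0.11], [0.47, -0.14], [0.45, -0.18], [0.44, -0.21]]
```

Emit:
drive_tool(
  motion=[
    [[0,-0.47,0.13],[0,0,0],1],
    [[0,-0.46,0.16],[0,0,0],1],
    [[0,-0.45,0.2],[0,0,0],1],
    [[0,-0.43,0.23],[0,0,0],1],
    [[0,-0.41,0.26],[0,0,0],1],
    [[0,-0.39,0.29],[0,0,0],1],
    [[0,-0.37,0.32],[0,0,0],1],
    [[0,-0.34,0.35],[0,0,0],1],
  ],
)

```text
time: 3.65
tool_pos: [0.4329, -0.326, 0.1734]
tool_rot: [-0.511, 0.512, -0.489, 0.488]
contact_force: [3.5, -5.8, -11.1]
gripper_width: 0.198
```

```bash
python3 - <<'E'
from h import *
s=manip.state(); print(s['tool_pos'],s['gripper_width'],s['contact_force'],s['joint_pos'].round(2))
p=s['tool_pos']; print('rel hinge',(p[0]-.540)*1000,(p[2]+.0187-.0705)*1000)
f=grab('scene'); cv2.imwrite('pics/s2.png',f['img'])
E
```

```text
[ 0.4329396  -0.32604324  0.17338221] 0.19765537657387824 [  3.54548595  -5.78537298 -11.10664204] [-0.78 -0.1   1.86 -0.    1.38  0.74]
rel hinge -107.06040091155761 121.58220867864004
```

View pics/s2.png

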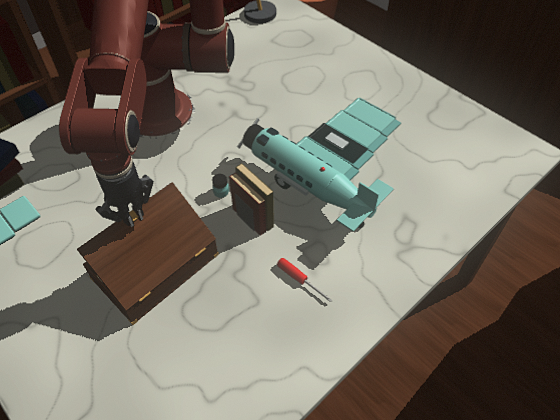

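The lid is rising with the handle held at about (125, 205), its open front edge clear of the case. I'll keep following the arc.

Emit:
drive_tool(
  motion=[
    [[0,-0.31,0.37],[0,0,0],1],
    [[0,-0.28,0.4],[0,0,0],1],
    [[0,-0.25,0.42],[0,0,0],1],
    [[0,-0.22,0.44],[0,0,0],1],
    [[0,-0.19,0.45],[0,0,0],1],
    [[0,-0.15,0.46],[0,0,0],1],
    [[0,-0.12,0.47],[0,0,0],1],
    [[0,-0.08,0.48],[0,0,0],1],
  ],
)

```text
time: 4.5
tool_pos: [0.5206, -0.322, 0.2142]
tool_rot: [-0.511, 0.511, -0.489, 0.488]
contact_force: [-1.0, -4.9, -11.0]
gripper_width: 0.198
```

Emit:
drive_tool(
  motion=[
    [[0,-0.04,0.49],[0,0,0],1],
    [[0,0,0.49],[0,0,0],1],
    [[0,0.03,0.49],[0,0,0],1],
    [[0,0.07,0.48],[0,0,0],1],
    [[0,0.11,0.48],[0,0,0],1],
    [[0,0.14,0.47],[0,0,0],1],
    [[0,0.18,0.45],[0,0,0],1],
    [[0,0,0],[0,0,0],1],
  ],
)

```text
time: 5.3
tool_pos: [0.6059, -0.3182, 0.2032]
tool_rot: [0.512, -0.511, 0.487, -0.489]
contact_force: [-2.2, -1.1, 0.7]
gripper_width: 0.196
```

```bash
python3 - <<'E'
from h import *
s=manip.state(); print(s['tool_pos'],s['gripper_width'],s['contact_force'],s['joint_pos'].round(2))
p=s['tool_pos']; x,z=(p[0]-.540)*1000,(p[2]+.0187-.0705)*1000; print('rel hinge',x,z,'theta',np.pi-np.arctan2(z,x)-np.arctan2(36,156))
E
```

```text
[ 0.60586947 -0.31822948  0.20316406] 0.19597624609664227 [-2.2100638  -1.07575567  0.72741889] [-0.59  0.21  1.49  0.    1.44  0.93]
rel hinge 65.86946869334965 151.3640610321319 theta 1.7544526326293801
```

Emit:
drive_tool(
  motion=[
    [[0,0.19,0.38],[0,0,0],1],
    [[0,0.05,0.1],[0,0,0],1],
    [[0,0,0],[0,0,0],-1],
    [[0,0,0],[0,0,0],-1],
    [[0,0,0],[0,0,0],-1],
    [[0,0,0],[0,0,0],-1],
    [[0,0,0],[0,0,0],-1],
    [[0,-1,0],[0,0,0],-1],
    [[0,-1,0],[0,0,0],-1],
    [[0,-1,0],[0,0,0],-1],
    [[0,-1,0],[0,0,0],-1],
    [[0,0,0],[0,0,0],-1],
  ],
)

```text
time: 6.5
tool_pos: [0.6173, -0.3188, 0.3017]
tool_rot: [0.512, -0.511, 0.486, -0.492]
contact_force: [0.6, 0.4, 0.7]
gripper_width: 1.003
```

```bash
python3 - <<'E'
from h import *
print(manip.state())
for n in ['scene','top']:
    f=grab(n); cv2.imwrite(f'pics/{n}3.png',f['img']); np.save(f'{n}3.npy',f,allow_pickle=True)
a=cv2.imread('pics/scene3.png')[120:400,0:300]; b=cv2.imread('pics/top3.png')[150:400,300:560]
h=250; cv2.imwrite('pics/m3.png',np.hstack([cv2.resize(a,(400,373)),cv2.resize(b,(388,373))]))
E
```

```text
{'time': 6.5, 'joint_pos': array([-5.83714088e-01,  1.78534978e-01,  1.36074774e+00,  1.95111074e-04,
        1.59352901e+00,  9.41939316e-01]), 'joint_vel': array([-0.00102942,  0.0237725 ,  0.0584824 , -0.0016195 , -0.02690302,
        0.00070222]), 'joint_efforts': array([-7.68113066e-02, -4.26896131e+01, -3.55222535e+01, -2.77002953e-03,
        1.87387210e-01,  3.03289119e-05]), 'tool_pos': array([ 0.61733392, -0.31875352,  0.30169761]), 'tool_rot': array([ 0.51177472, -0.51053283,  0.48553924, -0.49162437]), 'contact_force': array([0.5832739 , 0.4414182 , 0.65256565]), 'ft_torque': array([ 0.01101468, -0.0289833 ,  0.05068525]), 'gripper_width': 1.003032647732558}
```

View pics/m3.png

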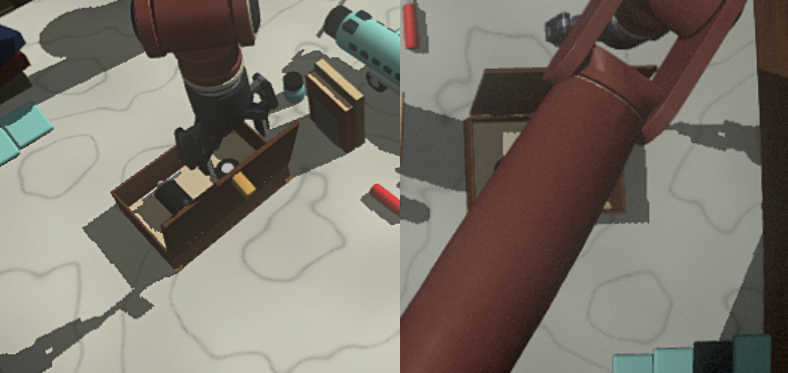

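The lid rests open; the wheel is on the +y side at about (227, 168) in the left pane and the engine on the −y side near (175, 195). Moving back over the case to look with the wrist camera.

Emit:
drive_tool(
  motion=[
    [[0.2,0,-0.99],[0,0,0],-1],
    [[0.2,0,-0.99],[0,0,0],-1],
    [[0.2,0,-0.99],[0,0,0],-1],
    [[0.2,0,-0.99],[0,0,0],-1],
    [[0.2,0,-0.99],[0,0,0],-1],
    [[0.2,0,-0.99],[0,0,0],-1],
    [[0.2,0,-0.99],[0,0,0],-1],
    [[0,0,0],[0,0,0],-1],
    [[0,0,0],[0,0,0],-1],
  ],
)

```text
time: 7.5
tool_pos: [0.4438, -0.3602, 0.2942]
tool_rot: [0.511, -0.511, 0.49, -0.488]
contact_force: [-0.1, -0.3, 0.3]
gripper_width: 1.004
```

```bash
python3 - <<'E'
from h import *
f=grab('wrist'); cv2.imwrite('pics/w4.png',f['img']); np.save('w4.npy',f,allow_pickle=True); print(pose().round(3).tolist())
c=cloud(f); x,y,z=[c[...,i] for i in range(3)]
m=(z>.012)&(z<.064)&(x>.39)&(x<.52)&(y<-.34)&(y>-.45)
p=c[m]; print(m.sum(),np.percentile(p,[1,50,99],axis=0).round(4).tolist())
E
```

```text
[[0.045, -0.001, 0.999, 0.444], [-0.999, 0.002, 0.045, -0.36], [-0.002, -1.0, -0.001, 0.295], [0.0, 0.0, 0.0, 1.0]]
3329 [[0.3991, -0.4498, 0.016], [0.4569, -0.3806, 0.0473], [0.5157, -0.3488, 0.0613]]
```

View pics/w4.png

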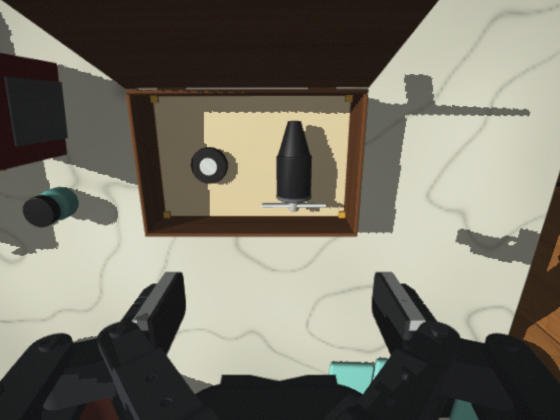

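The engine is in the case with its tail at about (294, 122) and its propeller at (293, 206), facing the robot. The wheel is at (209, 165). Now measuring the axis.

```bash
python3 - <<'E'
from h import *
f=np.load('w4.npy',allow_pickle=True).item(); c=cloud(f); im=f['img']; hsv=cv2.cvtColor(im,cv2.COLOR_BGR2HSV); z=c[...,2]
box=np.zeros(z.shape,bool); box[105:212,255:335]=1
m=box&(hsv[...,2]<60)&(z>.015)
n,l,st,ce=cv2.connectedComponentsWithStats(m.astype(np.uint8)); k=1+np.argmax(st[1:,4]); m=l==k; print(st[k])
L=[];
for v in range(124,204,4):
    u=np.where(m[v])[0]
    if len(u)<4: continue
    P=onplane(f,[[u[0]-.5,v],[u[-1]+.5,v]],.036); L.append([P[:,0].mean(),P[:,1].mean(),abs(P[0,1]-P[1,1]),z[v,u].max()])
L=np.array(L); print((L*1000).round(1).tolist())
q=np.polyfit(L[:,0],L[:,1],1); print('axis yaw deg',np.degrees(np.arctan(q[0])),'y at .4575',np.polyval(q,.4575))
# propeller
b=np.zeros(z.shape,bool); b[198:214,258:330]=1
pm=b&(hsv[...,1]<50)&(hsv[...,2]>80); uv=np.argwhere(pm)[:,::-1]; P=onplane(f,uv,.036)
r=cv2.minAreaRect((P[:,:2]*1000).astype(np.float32)); print('prop',r,len(uv),np.nanmedian(z[pm]))
fl=box&(hsv[...,2]>120)&(z<.03)&(z>-.01); print('felt z',np.nanmedian(z[fl]))
# case rim rect from cloud
x,y=c[...,0],c[...,1]; rm=(abs(z-.07)<.004)&(x>.33)&(x<.56)&(y<-.17)&(y>-.48)&(hsv[...,1]>60); print('rim',cv2.minAreaRect((c[rm][:,:2]*1000).astype(np.float32)),rm.sum())
E
```

```text
[ 277  122   35   78 1965]
[[503.2, -375.0, 15.4, 42.2], [498.5, -375.3, 17.9, 44.4], [493.9, -376.2, 21.5, 45.1], [489.2, -375.8, 25.2, 47.0], [484.5, -376.1, 27.7, 48.4], [479.7, -376.4, 30.2, 49.6], [474.9, -376.7, 32.7, 50.1], [470.1, -376.9, 35.3, 50.9], [465.3, -377.8, 41.5, 52.3], [460.3, -376.9, 41.7, 56.2], [455.4, -377.2, 41.9, 55.2], [450.4, -377.5, 42.0, 55.2], [445.4, -377.8, 42.2, 56.1], [440.4, -378.1, 42.3, 56.4], [435.4, -379.0, 41.2, 56.4], [430.2, -379.3, 41.4, 55.4], [425.1, -379.6, 41.6, 54.8], [419.9, -379.9, 41.7, 55.5], [414.7, -380.8, 40.6, 54.6]]
axis yaw deg 3.246924597558971 y at .4575 -0.37761941636831664
prop ((402.3902282714844, -380.2927551269531), (83.21605682373047, 16.398326873779297), 86.76229858398438) 434 0.03831696943703913
felt z 0.0044548153689201175
rim ((455.9717712402344, -324.2523193359375), (171.37510681152344, 260.10455322265625), 2.490528106689453) 3218
```

```bash
python3 - <<'E'
from h import *
goal([.4398,-.3786,.0317],np.radians(3.0))
E
```

```text
t 7.55 tcp [ 0.4443 -0.3601  0.2946] turn first (5deg units) [ 0.01 -0.08 -0.02] then shift (25mm units) [ 0.73 11.26 -0.22]
axes world x,y,z of tool: [[0.052, -0.999, -0.0], [0.0, 0.0, -1.0], [0.999, 0.052, 0.0]] F [-0.  -0.3 -0.5] w 0.999 pinch -0.0187 j [-0.81 -0.1   1.66  0.    1.59  0.71]
```

Emit:
drive_tool(
  motion=[
    [[0.37,0,-0.11],[0.01,-0.08,-0.02],-1],
    [[0.36,0.9,-0.11],[0,0,0],-1],
    [[0,0.9,0],[0,0,0],-1],
    [[0,0.9,0],[0,0,0],-1],
    [[0,0.9,0],[0,0,0],-1],
    [[0,0.9,0],[0,0,0],-1],
    [[0,0.9,0],[0,0,0],-1],
    [[0,0,0],[0,0,0],-1],
  ],
)

```text
time: 8.35
tool_pos: [0.4385, -0.3776, 0.1565]
tool_rot: [-0.513, 0.513, -0.489, 0.484]
contact_force: [-1.1, -0.2, -1.1]
gripper_width: 0.997
```

```bash
python3 - <<'E'
from h import *
f=grab('wrist'); cv2.imwrite('pics/w5.png',f['img'])
goal([.4398,-.3786,.0317],np.radians(3.0))
c=cloud(f); z=c[...,2];x=c[...,0];y=c[...,1]; m=(z>.045)&(z<.06)&(x>.41)&(x<.465)&(abs(y+.378)<.03)
for x0 in np.arange(.415,.465,.01):
    s=m&(abs(x-x0)<.005)
    if s.sum()>5: print(x0.round(3),s.sum(),np.percentile(y[s],[2,98]).round(4),'mid',np.percentile(y[s],[2,98]).mean().round(4),np.nanmax(z[s]).round(4))
E
```

```text
t 8.4 tcp [ 0.4394 -0.3785  0.1589] turn first (5deg units) [ 0.02  0.01 -0.02] then shift (25mm units) [0.01 5.83 0.02]
axes world x,y,z of tool: [[0.052, -0.999, -0.0], [0.0, 0.0, -1.0], [0.999, 0.052, 0.0]] F [ 0.2 -0.4  0.9] w 1.002 pinch -0.0187 j [-0.84  0.    1.79 -0.    1.35  0.68]
0.415 438 [-0.3965 -0.3619] mid -0.3792 0.0562
0.425 497 [-0.396  -0.3621] mid -0.379 0.0562
0.435 507 [-0.3952 -0.3616] mid -0.3784 0.056
0.445 539 [-0.3949 -0.3605] mid -0.3777 0.056
0.455 548 [-0.3946 -0.3602] mid -0.3774 0.0562
0.465 287 [-0.3936 -0.3607] mid -0.3771 0.0564
```

View pics/w5.png

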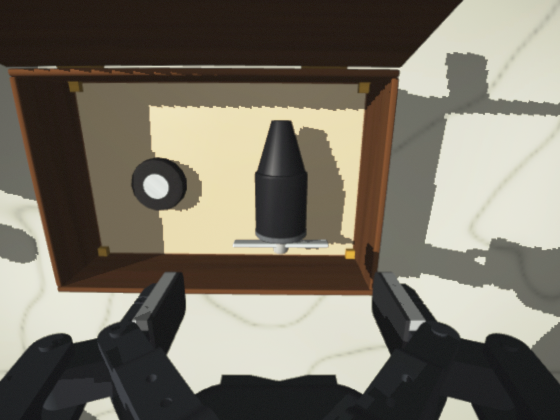

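The fingers straddle the engine centrally: engine axis is at u≈281 and the jaws are at 163 and 398. The cloud gives a cowl centre of y=−0.378 and top at 0.056, both as expected. Descending and gripping.

Emit:
drive_tool(
  motion=[
    [[0,0.85,0],[0,0,0],-1],
    [[0,0.85,0],[0,0,0],-1],
    [[0,0.85,0],[0,0,0],-1],
    [[0,0.85,0],[0,0,0],-1],
    [[0,0.85,0],[0,0,0],-1],
    [[0,0.8,0],[0,0,0],-1],
    [[0,0.75,0],[0,0,0],-1],
    [[0,0,0],[0,0,0],-1],
    [[0,0,0],[0,0,0],-1],
  ],
)

```text
time: 9.3
tool_pos: [0.4408, -0.3803, 0.0174]
tool_rot: [-0.513, 0.513, -0.485, 0.488]
contact_force: [0.3, -0.4, -0.4]
gripper_width: 1.003
```

Emit:
drive_tool(
  motion=[
    [[0,0,0],[0,0,0],0],
    [[0,0,0],[0,0,0],0.5],
    [[0,0,0],[0,0,0],1],
    [[0,0,0],[0,0,0],1],
    [[0,0,0],[0,0,0],1],
    [[0,0,0],[0,0,0],1],
  ],
)

```text
time: 9.9
tool_pos: [0.4408, -0.3804, 0.0176]
tool_rot: [-0.513, 0.513, -0.485, 0.488]
contact_force: [0.4, -0.1, 5.9]
gripper_width: 0.494
```

```bash
python3 - <<'E'
from h import *
goal([.4398,-.3786,.0317],np.radians(3.0)); print(manip.state()['contact_force'],manip.state()['ft_torque'])
E
```

```text
t 9.9 tcp [ 0.4408 -0.3804  0.0176] turn first (5deg units) [-0.03 -0.    0.04] then shift (25mm units) [-0.07  0.18 -0.03]
axes world x,y,z of tool: [[0.052, -0.999, -0.0], [0.0, 0.0, -1.0], [0.999, 0.052, 0.0]] F [ 0.4 -0.1  5.9] w 0.494 pinch -0.0187 j [-0.84  0.18  1.86 -0.    1.1   0.68]
[ 0.42092615 -0.12472225  5.9116168 ] [0.1086457  0.04513602 0.04283277]
```

Emit:
drive_tool(
  motion=[
    [[0,-0.2,0],[0,0,0],1],
    [[0,-0.3,0],[0,0,0],1],
    [[0,-0.5,0],[0,0,0],1],
    [[0,-0.6,0],[0,0,0],1],
    [[0,-0.6,0],[0,0,0],1],
    [[0,-0.6,0],[0,0,0],1],
    [[0,-0.6,0],[0,0,0],1],
    [[0,-0.6,0],[0,0,0],1],
    [[0,-0.6,0],[0,0,0],1],
    [[0,-0.6,0],[0,0,0],1],
    [[0,-0.6,0],[0,0,0],1],
    [[0,-0.6,0],[0,0,0],1],
  ],
)

```text
time: 11.1
tool_pos: [0.4398, -0.3792, 0.1773]
tool_rot: [-0.513, 0.513, -0.486, 0.487]
contact_force: [0.7, 0.4, -1.7]
gripper_width: 0.494
```

Emit:
drive_tool(
  motion=[
    [[0,-0.6,0],[0,0,0],1],
    [[0,-0.6,0],[0,0,0],1],
    [[0,-0.6,0],[0,0,0],1],
    [[0,-0.6,0],[0,0,0],1],
    [[0,-0.6,0],[0,0,0],1],
    [[0,-0.4,0],[0,0,0],1],
    [[0,0,0],[0,0,0],1],
    [[0,0,0],[0,0,0],1],
  ],
)

```text
time: 11.9
tool_pos: [0.4397, -0.3791, 0.2609]
tool_rot: [-0.513, 0.513, -0.486, 0.487]
contact_force: [0.3, 0.0, -1.4]
gripper_width: 0.496
```

```bash
python3 - <<'E'
from h import *
bx,by=.513,.2515; yw=np.radians(5.0)
g=np.array([bx,by])+.012*-np.array([np.cos(yw),np.sin(yw)]); print(g)
goal([g[0],g[1],.24+.0187],yw); print(manip.state()['ft_torque'])
f=grab('wrist'); c=cloud(f); im=f['img'].copy(); cv2.imwrite('pics/w6.png',im); np.save('w6.npy',f,allow_pickle=True)
s=grab('scene'); cv2.imwrite('pics/s6.png',s['img']); 
cv2.imwrite('pics/m6.png',np.hstack([cv2.resize(im[180:420,130:430],(400,320)),cv2.resize(s['img'][90:330,0:300],(400,320))]))
E
```

```text
[0.50104566 0.25045413]
t 11.9 tcp [ 0.4397 -0.3791  0.2609] turn first (5deg units) [-0.01 -0.4   0.02] then shift (25mm units) [-24.87   0.84   4.64]
axes world x,y,z of tool: [[0.087, -0.996, -0.0], [0.0, 0.0, -1.0], [0.996, 0.087, 0.0]] F [ 0.3  0.  -1.4] w 0.496 pinch -0.0187 j [-0.84 -0.07  1.69 -0.    1.52  0.68]
[ 0.02977572  0.0318243  -0.01983327]
```

View pics/m6.png

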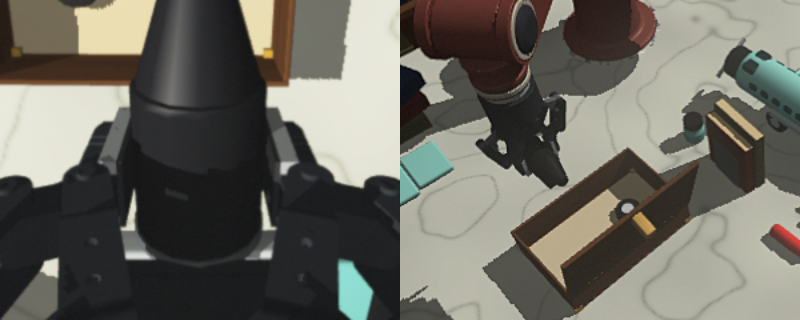

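Engine is held in the jaws (left pane, cowl centred at u≈200; jaws at 120 and 280), case now holds only the wheel. Measuring the engine's tilt and position in the tool frame.

```bash
cat > held.py <<'E'
from h import *
def held(f):
    """ridge of the held engine in tool coordinates, mm: per bin of tool z (along the axis): ridge height (tool y), mid x from the upper surface"""
    h,w=f['range_z'].shape; Tt=np.array(f['T_tool_cam']); g=dict(f); g['W']=Tt; c=cloud(g)*1000
    x,y,z=[c[...,i] for i in range(3)]; m=(abs(x)<21)&(y>-60)&(y<15)&(z>-40)&(z<80)
    out=[]
    for z0 in range(-28,76,4):
        s=m&(abs(z-z0)<2)
        if s.sum()<15: continue
        top=np.percentile(y[s],3); t=s&(y<top+4); out.append([z0,top,x[t].mean(),s.sum(),np.ptp(x[s])])
    return np.array(out)
if __name__=='__main__':
    f=grab('wrist'); o=held(f); print(o.round(1).tolist())
    k=(o[:,0]>=-6)&(o[:,0]<=22); a=np.polyfit(o[k,0],o[k,1],1); b=np.polyfit(o[k,0],o[k,2],1); print('pitch deg (tail down +)',np.degrees(np.arctan(a[0])),'ridge y at 0',a[1],'yaw deg in tool (x per z)',np.degrees(np.arctan(b[0])),'x at 0',b[1])
E
python3 - <<'E'
from held import *
o=held(np.load('w6.npy',allow_pickle=True).item()); print(o.round(1).tolist())
k=(o[:,0]>=-10)&(o[:,0]<=22); a=np.polyfit(o[k,0],o[k,1],1); b=np.polyfit(o[k,0],o[k,2],1); print(np.degrees(np.arctan(a[0])),a[1],np.degrees(np.arctan(b[0])),b[1])
print(np.degrees(np.arcsin(pose()[2,:3])))
E
```

```text
[[-28.0, -34.7, -2.4, 132.0, 41.6], [-24.0, -37.3, -0.5, 798.0, 41.9], [-20.0, -37.3, -0.9, 714.0, 41.9], [-16.0, -37.3, -0.5, 735.0, 41.8], [-12.0, -37.3, -0.8, 749.0, 41.8], [-8.0, -37.3, 0.6, 844.0, 41.7], [-4.0, -37.3, 0.6, 890.0, 41.9], [0.0, -37.4, 0.6, 905.0, 41.9], [4.0, -37.4, 0.4, 933.0, 41.9], [8.0, -37.5, 0.7, 969.0, 42.0], [12.0, -56.2, 16.4, 1037.0, 42.0], [16.0, -37.3, -1.2, 932.0, 41.2], [20.0, -37.3, -0.9, 956.0, 42.0], [24.0, -37.1, -0.9, 1223.0, 41.9], [28.0, -35.4, -1.0, 1194.0, 41.1], [32.0, -33.9, -0.8, 1041.0, 37.4], [36.0, -32.7, -1.2, 992.0, 34.7], [40.0, -31.6, -1.0, 936.0, 32.7], [44.0, -30.4, -0.9, 857.0, 30.1], [48.0, -29.2, -1.1, 798.0, 27.9], [52.0, -28.0, -1.1, 737.0, 25.3], [56.0, -26.8, -1.0, 673.0, 22.7], [60.0, -25.5, -1.1, 601.0, 20.5], [64.0, -24.5, -1.0, 535.0, 18.0], [68.0, -23.3, -0.9, 209.0, 15.7]]
-9.50368716407601 -38.70827741781236 4.724122437646958 1.6637907816677073
[ 1.04851261e-02 -8.99720703e+01 -2.58868513e-02]
```

Emit:
drive_tool(
  motion=[
    [[0,0,0],[0,-0.2,0.01],1],
    [[0,0,0],[0,-0.2,0.01],1],
    [[-0.3,0,0],[0,0,0],1],
    [[-0.6,0,0],[0,0,0],1],
    [[-0.8,0,0.2],[0,0,0],1],
    [[-0.8,0,0.2],[0,0,0],1],
    [[-0.8,0,0.2],[0,0,0],1],
    [[-0.8,0,0.2],[0,0,0],1],
    [[-0.8,0,0.2],[0,0,0],1],
    [[-0.8,0,0.2],[0,0,0],1],
    [[-0.8,0,0.2],[0,0,0],1],
    [[-0.8,0,0.2],[0,0,0],1],
  ],
)

```text
time: 13.2
tool_pos: [0.4636, -0.1913, 0.2612]
tool_rot: [0.522, -0.521, 0.477, -0.478]
contact_force: [0.6, -0.2, -1.0]
gripper_width: 0.499
```

Emit:
drive_tool(
  motion=[
    [[-0.8,0,0.2],[0,0,0],1],
    [[-0.8,0,0.2],[0,0,0],1],
    [[-0.8,0,0.2],[0,0,0],1],
    [[-0.8,0,0.2],[0,0,0],1],
    [[-0.8,0,0.2],[0,0,0],1],
    [[-0.8,0,0.2],[0,0,0],1],
    [[-0.8,0,0.2],[0,0,0],1],
    [[-0.8,0,0.2],[0,0,0],1],
    [[-0.8,0,0.2],[0,0,0],1],
    [[-0.8,0,0.2],[0,0,0],1],
    [[-0.8,0,0.2],[0,0,0],1],
    [[-0.8,0,0.2],[0,0,0],1],
  ],
)

```text
time: 14.4
tool_pos: [0.5017, 0.0527, 0.2613]
tool_rot: [0.522, -0.521, 0.477, -0.478]
contact_force: [0.6, -0.7, -0.7]
gripper_width: 0.496
```

Emit:
drive_tool(
  motion=[
    [[-0.8,0,0.2],[0,0,0],1],
    [[-0.8,0,0.2],[0,0,0],1],
    [[-0.8,0,0.2],[0,0,0],1],
    [[-0.8,0,0.04],[0,0,0],1],
    [[-0.8,0,0],[0,0,0],1],
    [[-0.8,0,0],[0,0,0],1],
    [[-0.8,0,0],[0,0,0],1],
    [[-0.6,0,0],[0,0,0],1],
    [[-0.4,0,0],[0,0,0],1],
    [[0,0,0],[0,0,0],1],
    [[0,0,0],[0,0,0],1],
  ],
)

```text
time: 15.5
tool_pos: [0.504, 0.2162, 0.2612]
tool_rot: [0.521, -0.521, 0.477, -0.478]
contact_force: [-0.7, -0.6, -0.9]
gripper_width: 0.496
```

```bash
python3 - <<'E'
from h import *
goal([.50105,.25045,.24+.0187],np.radians(5))
f=grab('wrist'); cv2.imwrite('pics/w7.png',f['img']); np.save('w7.npy',f,allow_pickle=True)
E
```

```text
t 15.5 tcp [0.504  0.2162 0.2612] turn first (5deg units) [-0.01  0.    0.01] then shift (25mm units) [-1.38  0.85  0.  ]
axes world x,y,z of tool: [[0.087, -0.996, -0.0], [0.0, 0.0, -1.0], [0.996, 0.087, 0.0]] F [-0.7 -0.6 -0.9] w 0.496 pinch -0.0187 j [ 0.27 -0.15  1.76 -0.    1.53  1.75]
```

View pics/w7.png

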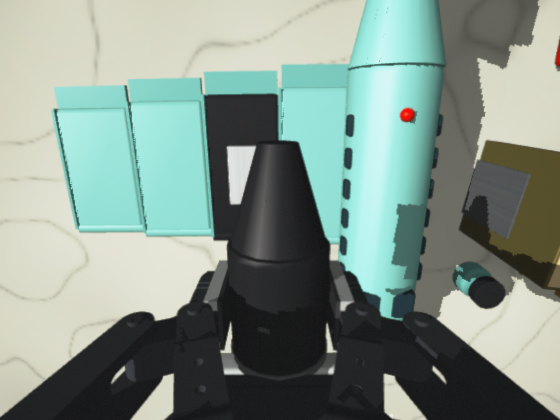

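Panel and bed ahead: bed's left edge is at u≈228–231 and its far edge at v≈147, with the tail hiding its right part. The fuselage is on the right. Refining the bed pose from its visible corners.

```bash
python3 - <<'E'
from h import *
f=np.load('w7.npy',allow_pickle=True).item(); hsv=cv2.cvtColor(f['img'],cv2.COLOR_BGR2HSV); m=np.zeros(hsv.shape[:2],bool); m[135:215,218:262]=1
m&=(hsv[...,1]<50)&(hsv[...,2]>110)
n,l,st,ce=cv2.connectedComponentsWithStats(m.astype(np.uint8)); k=1+np.argmax(st[1:,4]); m=l==k; print(st[k])
le=np.array([[np.where(m[v])[0][0]-.5,v] for v in range(st[k][1]+5,st[k][1]+st[k][3]-5)]); P=onplane(f,le,.078); q=np.polyfit(P[:,0],P[:,1],1); yw=np.arctan(q[0])
fe=np.array([[u,np.where(m[:,u])[0][0]-.5] for u in range(235,252)]); Q=onplane(f,fe,.078); q2=np.polyfit(Q[:,1],Q[:,0],1)
be=np.array([[u,np.where(m[:,u])[0][-1]+.5] for u in range(st[k][0]+4,st[k][0]+10)]); B=onplane(f,be,.078)
print('yaw left edge',np.degrees(yw),'far edge',np.degrees(np.arctan(-q2[0])))
e=np.array([np.cos(yw),np.sin(yw)]); nn=np.array([-e[1],e[0]])
L=P[:,:2]@nn; F=Q[:,:2]@e; Bk=B[:,:2]@e; print('length',np.median(F)-np.median(Bk))
for fx in (np.median(F)-.03,(np.median(F)+np.median(Bk))/2): print('centre',e*fx+nn*(np.median(L)-.015))
c=cloud(f); z=c[...,2]; print('bed z',np.median(z[m]))
x,y=c[...,0],c[...,1]
for x0 in np.arange(.5,.66,.03):
    s=(abs(x-x0)<.01)&(z>.10)&(z<.135)&(y<.2)&(y>.0); t=s&(z>np.nanmax(z[s])-.004); print(x0.round(2),y[t].mean().round(4),np.nanmax(z[s]).round(4))
pl=(abs(z-.07)<.006)&(y>.18)&(y<.45)&(x>.5); print('wing z',np.median(z[pl]))
E
```

```text
[ 227  146   29   59 1188]
yaw left edge 5.2235457441014255 far edge 4.899261045334236
length 0.060571137750321635
centre [0.51334731 0.25403945]
centre [0.51306293 0.25401345]
bed z nan
0.5 0.1094 0.125
0.53 0.1129 0.1252
0.56 0.1157 0.1251
0.59 0.1183 0.1305
0.62 0.1222 0.1261
0.65 0.1225 0.1232
wing z 0.06845467926478163
```

Emit:
drive_tool(
  motion=[
    [[-0.5,0,0],[0,0,0],1],
    [[-0.6,0,0],[0,0,0],1],
    [[-0.32,0.2,0],[0,0,0],1],
    [[0,0.5,0],[0,0,0],1],
    [[0,0.6,0],[0,0,0],1],
    [[0,0.6,0],[0,0,0],1],
    [[0,0.6,0],[0,0,0],1],
    [[0,0.6,0],[0,0,0],1],
    [[0,0.6,0],[0,0,0],1],
    [[0,0.5,0],[0,0,0],1],
    [[0,0,0],[0,0,0],1],
    [[0,0,0],[0,0,0],1],
  ],
)

```text
time: 16.75
tool_pos: [0.5013, 0.2516, 0.156]
tool_rot: [0.521, -0.521, 0.478, -0.478]
contact_force: [0.1, -0.1, -0.9]
gripper_width: 0.495
```

```bash
python3 - <<'E'
from h import *
goal([.5005,.2515,.1012+.0187],np.radians(5))
ims=[]
for n,(a,b,c,d) in dict(scene=(60,260,220,460),top=(120,320,80,320)).items():
    f=grab(n); np.save(f'{n}8.npy',f,allow_pickle=True); ims.append(cv2.resize(f['img'][a:b,c:d],(400,333),interpolation=cv2.INTER_CUBIC))
f=grab('wrist'); np.save('w8.npy',f,allow_pickle=True)
cv2.imwrite('pics/m8.png',np.hstack(ims))
E
```

```text
t 16.75 tcp [0.5013 0.2516 0.156 ] turn first (5deg units) [-0.01 -0.    0.  ] then shift (25mm units) [ 0.    2.19 -0.03]
axes world x,y,z of tool: [[0.087, -0.996, -0.0], [0.0, 0.0, -1.0], [0.996, 0.087, 0.0]] F [ 0.1 -0.1 -0.9] w 0.495 pinch -0.0187 j [ 0.33 -0.04  1.84 -0.    1.35  1.82]
```

View pics/m8.png

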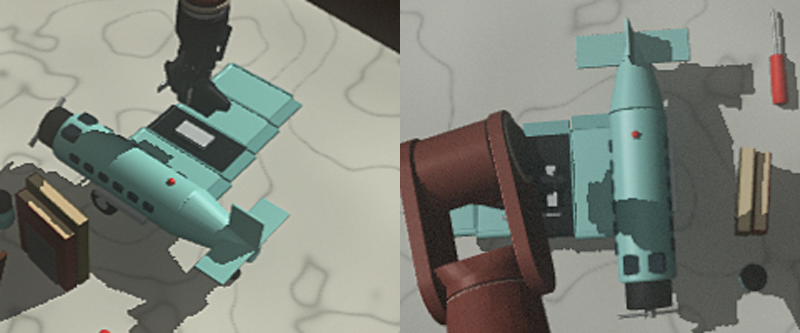

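Left pane (scene view): the engine hangs above the wing with its tail near (215, 100) and the bed free at (193, 133). Right pane (top view): only the bed's edges show, around (550, 172–200), with the arm over the rest. I'll compare tail points and bed in the fixed cameras.

```bash
python3 - <<'E'
from held import *
T=pose(); Ti=np.linalg.inv(T)
for n in ['scene8','top8']:
    c=cloud(np.load(n+'.npy',allow_pickle=True).item()); p=c.reshape(-1,3); q=(p@Ti[:3,:3].T+Ti[:3,3])*1000
    k=(abs(q[:,0])<25)&(q[:,1]>-45)&(q[:,1]<14)&(q[:,2]>16)&(q[:,2]<75); q=q[k]; print(n,len(q))
    if len(q): print(' tool-frame pct',np.percentile(q,[1,50,99],axis=0).round(1).tolist())
    for z0 in range(20,74,6):
        s=abs(q[:,2]-z0)<3
        if s.sum()>3: print('  ',z0,s.sum(),'x',q[s,0].min().round(1),q[s,0].max().round(1),'top y',q[s,1].min().round(1),'x@top',q[s][q[s,1]<q[s,1].min()+2.5][:,0].mean().round(1))
f=np.load('w8.npy',allow_pickle=True).item(); o=held(f); o=o[(o[:,1]>-39)]; print(o[:,:3].round(1).tolist())
E
```

```text
scene8 308
 tool-frame pct [[-9.8, -37.4, 16.6], [11.4, -22.8, 36.2], [24.1, 12.5, 65.7]]
   20 44 x -10.6 24.7 top y -38.1 x@top 6.1
   26 54 x -11.8 24.1 top y -37.5 x@top 11.3
   32 41 x -9.8 24.1 top y -35.7 x@top 4.9
   38 56 x -9.3 20.2 top y -33.2 x@top 7.6
   44 32 x -6.7 19.8 top y -34.2 x@top 5.3
   50 25 x -5.0 17.4 top y -28.2 x@top 3.6
   56 23 x -2.6 15.4 top y -28.0 x@top 2.4
   62 19 x -6.5 13.3 top y -23.5 x@top 3.0
   68 9 x -2.5 12.1 top y -20.2 x@top 3.7
top8 100
 tool-frame pct [[3.2, -34.2, 19.4], [13.0, -23.2, 39.2], [22.7, 8.8, 64.7]]
   20 6 x 19.7 23.5 top y -22.2 x@top 21.2
   26 16 x 11.7 21.6 top y -35.0 x@top 12.8
   32 15 x 10.7 19.3 top y -32.2 x@top 11.0
   38 19 x 8.1 17.4 top y -28.1 x@top 10.9
   44 10 x 8.0 15.0 top y -29.0 x@top 10.7
   50 13 x 5.4 13.0 top y -26.9 x@top 9.5
   56 8 x 6.3 10.8 top y -27.7 x@top 6.3
   62 13 x 0.8 9.1 top y -26.2 x@top 5.0
[[-28.0, -34.4, -1.6], [-24.0, -37.5, -0.7], [-20.0, -37.3, -0.7], [-16.0, -37.3, -0.7], [-12.0, -37.3, -0.8], [-8.0, -37.5, 0.7], [-4.0, -37.5, 0.6], [0.0, -37.5, 0.6], [4.0, -37.5, 0.5], [8.0, -37.4, 0.2], [16.0, -37.3, -1.0], [20.0, -37.3, -0.8], [24.0, -37.0, -0.9], [28.0, -35.5, -0.7], [32.0, -33.8, -0.9], [36.0, -32.6, -0.9], [40.0, -31.6, -1.1], [44.0, -30.4, -0.9], [48.0, -29.2, -1.1], [52.0, -28.0, -1.0], [56.0, -27.0, -1.0], [60.0, -25.7, -1.0], [64.0, -24.4, -1.0], [68.0, -23.3, -0.9]]
```

Emit:
drive_tool(
  motion=[
    [[0,0.2,-0.03],[0,0,0],1],
    [[0,0.3,0],[0,0,0],1],
    [[0,0.4,0],[0,0,0],1],
    [[0,0.4,0],[0,0,0],1],
    [[0,0.3,0],[0,0,0],1],
    [[0,0.3,0],[0,0,0],1],
    [[0,0.2,0],[0,0,0],1],
    [[0,0,0],[0,0,0],1],
    [[0,0,0],[0,0,0],1],
    [[0,0,0],[0,0,0],1],
  ],
)

```text
time: 17.9
tool_pos: [0.5009, 0.2517, 0.1042]
tool_rot: [0.522, -0.521, 0.477, -0.478]
contact_force: [0.7, -0.7, -1.7]
gripper_width: 0.502
```

```bash
python3 - <<'E'
from held import *
goal([.5005,.2515,.1012+.0187],np.radians(5)); s=manip.state(); print(s['contact_force'],s['ft_torque'],abs(s['joint_vel']).max())
f=grab('scene'); np.save('s9.npy',f,allow_pickle=True)
cv2.imwrite('pics/s9.png',cv2.resize(f['img'][80:200,270:430],(800,600),interpolation=cv2.INTER_CUBIC))
E
```

```text
t 17.9 tcp [0.5009 0.2517 0.1042] turn first (5deg units) [-0.02 -0.   -0.  ] then shift (25mm units) [ 0.01  0.12 -0.02]
axes world x,y,z of tool: [[0.087, -0.996, -0.0], [0.0, 0.0, -1.0], [0.996, 0.087, 0.0]] F [ 0.7 -0.7 -1.7] w 0.502 pinch -0.0187 j [ 0.33  0.01  1.87 -0.    1.25  1.82]
[ 0.74275848 -0.65129285 -1.66063611] [-0.01153295  0.00930368  0.05756473] 0.002123848756169425
```

View pics/s9.png

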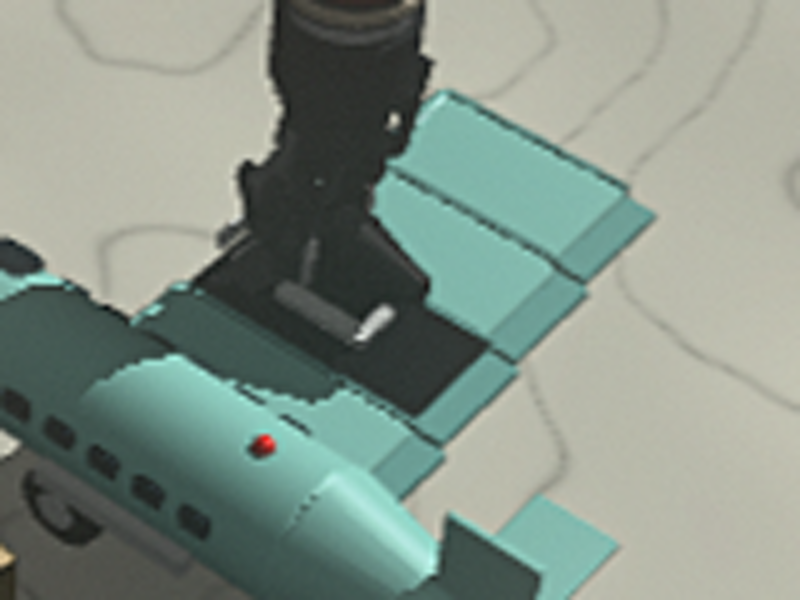

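The bed's fuselage-side strip, (280, 290) to (360, 335), and its tail-side end at (375, 322) show evenly beside the hovering foot, with no contact. Using the strip's width as a check of offset and height in the same camera.

```bash
python3 - <<'E'
from h import *
f=np.load('s9.npy',allow_pickle=True).item(); f0=np.load('scene0.npy',allow_pickle=True).item()
hsv=cv2.cvtColor(f['img'],cv2.COLOR_BGR2HSV); 
m0=np.zeros((420,560),bool); h0=cv2.cvtColor(f0['img'],cv2.COLOR_BGR2HSV); m0[128:152,320:352]=1; m0&=(h0[...,1]<60)&(h0[...,2]>110)
yw=np.radians(5); e=np.array([np.cos(yw),np.sin(yw)]); n=np.array([-e[1],e[0]])
b=onplane(f0,np.argwhere(m0)[:,::-1],.078)[:,:2]; c0=np.array(cv2.minAreaRect((b*1000).astype(np.float32))[0])/1000; print('bed centre scene',c0)
m=m0&(hsv[...,1]<60)&(hsv[...,2]>62); print(m0.sum(),m.sum())
p=(onplane(f,np.argwhere(m)[:,::-1],.078)[:,:2]-c0)*1000; q=np.c_[p@e,p@n]
for x0 in range(-28,32,6):
    s=abs(q[:,0]-x0)<3
    if s.sum(): print(x0,s.sum(),'y',q[s,1].min().round(1),q[s,1].max().round(1))
C=f['W'][:3,3]
for h in (9,10.5,12.5):
    for nm,o in (('near-left edge',np.array([0,-15.])),('tail end edge',np.array([30.,0]))):
        w=np.r_[c0+(e*o[0]+n*o[1])/1000,.078+h/1000]; d=w-C; t=(.078-C[2])/d[2]; g=((C+d*t)[:2]-c0)*1000; print('aligned, h',h,nm,'projects to',(g@e).round(1),(g@n).round(1))
E
```

```text
bed centre scene [0.51345996 0.2514155 ]
177 101
-28 10 y -14.0 13.2
-22 12 y -15.2 7.1
-16 7 y -14.5 -3.1
-10 7 y -13.9 -4.3
-4 8 y -15.0 -3.6
2 8 y -14.4 -3.0
8 6 y -13.7 -4.2
14 7 y -14.8 -3.5
20 13 y -14.2 13.3
26 18 y -13.5 15.1
aligned, h 9 near-left edge projects to -4.8 -7.7
aligned, h 9 tail end edge projects to 25.4 7.4
aligned, h 10.5 near-left edge projects to -5.7 -6.5
aligned, h 10.5 tail end edge projects to 24.6 8.7
aligned, h 12.5 near-left edge projects to -6.7 -4.8
aligned, h 12.5 tail end edge projects to 23.6 10.4
```

Emit:
drive_tool(
  motion=[
    [[0.03,0.08,0],[0,0,0],1],
    [[0,0.07,0],[0,0,0],1],
    [[0,0,0],[0,0,0],1],
    [[0,0,0],[0,0,0],1],
    [[0,0,0],[0,0,0],1],
  ],
)

```text
time: 18.45
tool_pos: [0.5006, 0.2508, 0.0999]
tool_rot: [0.522, -0.521, 0.478, -0.478]
contact_force: [0.0, 0.4, -1.3]
gripper_width: 0.498
```

```bash
python3 - <<'E'
from held import *
T=pose(); s=manip.state(); print(s['time'],T[:3,3].round(4),s['contact_force'].round(1),s['gripper_width'].round(3),abs(s['joint_vel']).max().round(4),'tilt deg',np.degrees(np.arccos(-T[2,1])).round(2),'yaw',np.degrees(np.arctan2(T[1,2],T[0,2])).round(2))
f=grab('wrist'); o=held(f); o=o[(o[:,1]>-39)]; print(o[::3,:3].round(1).tolist())
f=grab('scene'); f0=np.load('scene0.npy',allow_pickle=True).item(); hsv=cv2.cvtColor(f['img'],cv2.COLOR_BGR2HSV); h0=cv2.cvtColor(f0['img'],cv2.COLOR_BGR2HSV)
m0=np.zeros((420,560),bool); m0[128:152,320:352]=1; m0&=(h0[...,1]<60)&(h0[...,2]>110); m=m0&(hsv[...,1]<60)&(hsv[...,2]>62)
yw=np.radians(5); e=np.array([np.cos(yw),np.sin(yw)]); n=np.array([-e[1],e[0]]); c0=np.array([.51346,.25142])
p=(onplane(f,np.argwhere(m)[:,::-1],.078)[:,:2]-c0)*1000; q=np.c_[p@e,p@n]
print([(x0,q[abs(q[:,0]-x0)<3,1].max().round(1)) for x0 in range(-16,32,6)])
c=cloud(f); x,y,z=[c[...,i] for i in range(3)]; l=(x>.55)&(x<.62)&(y<-.2)&(y>-.46)&(z>.1)&(z<.26); print('lid top z',np.nanpercentile(z[l],99).round(3),'n',l.sum())
E
```

```text
Traceback (most recent call last):
AttributeError: 'float' object has no attribute 'round'
```

```bash
python3 - <<'E'
from held import *
T=pose(); s=manip.state(); print(s['time'],T[:3,3].round(4),s['contact_force'].round(1),s['gripper_width'],abs(s['joint_vel']).max(),'tilt deg',np.degrees(np.arccos(-T[2,1])),'yaw',np.degrees(np.arctan2(T[1,2],T[0,2])))
f=grab('wrist'); o=held(f); o=o[(o[:,1]>-39)]; print(o[::3,:3].round(1).tolist())
f=grab('scene'); f0=np.load('scene0.npy',allow_pickle=True).item(); hsv=cv2.cvtColor(f['img'],cv2.COLOR_BGR2HSV); h0=cv2.cvtColor(f0['img'],cv2.COLOR_BGR2HSV)
m0=np.zeros((420,560),bool); m0[128:152,320:352]=1; m0&=(h0[...,1]<60)&(h0[...,2]>110); m=m0&(hsv[...,1]<60)&(hsv[...,2]>62)
yw=np.radians(5); e=np.array([np.cos(yw),np.sin(yw)]); n=np.array([-e[1],e[0]]); c0=np.array([.51346,.25142])
p=(onplane(f,np.argwhere(m)[:,::-1],.078)[:,:2]-c0)*1000; q=np.c_[p@e,p@n]
print([(x0,q[abs(q[:,0]-x0)<3,1].max().round(1)) for x0 in range(-16,32,6)])
c=cloud(f); x,y,z=[c[...,i] for i in range(3)]; l=(x>.55)&(x<.62)&(y<-.2)&(y>-.46)&(z>.1)&(z<.26); print('lid top z',np.nanpercentile(z[l],99).round(3),'n',l.sum())
E
```

```text
18.45 [0.5006 0.2508 0.0999] [ 0.   0.4 -1.3] 0.4979883745011355 0.0012286373350717263 tilt deg 0.050066976611223675 yaw 4.987128769153728
[[-28.0, -34.5, -1.8], [-16.0, -37.4, -0.8], [-4.0, -37.4, 0.5], [8.0, -37.4, 0.8], [24.0, -37.1, -1.1], [36.0, -32.8, -1.0], [48.0, -29.0, -0.9], [60.0, -25.6, -1.1]]
[(-16, np.float64(-1.9)), (-10, np.float64(-7.9)), (-4, np.float64(-8.4)), (2, np.float64(-7.8)), (8, np.float64(-8.9)), (14, np.float64(-8.3)), (20, np.float64(13.3)), (26, np.float64(15.1))]
lid top z 0.236 n 2394
```

Emit:
drive_tool(
  motion=[
    [[-0.01,-0.04,0],[0,0,0],1],
    [[0,0,0],[0,0,0],1],
    [[0,0,0],[0,0,0],1],
    [[0,0,0],[0,0,0],1],
  ],
)

```text
time: 18.95
tool_pos: [0.5006, 0.2511, 0.1009]
tool_rot: [0.522, -0.521, 0.478, -0.478]
contact_force: [0.3, 0.9, -2.3]
gripper_width: 0.495
```

```bash
python3 - <<'E'
from h import *
s=manip.state(); print(s['time'],s['tool_pos'],s['contact_force'],s['gripper_width'],abs(s['joint_vel']).max()); print(manip.job_done())
E
```

```text
18.95 [0.50055035 0.25107626 0.10092023] [ 0.32419775  0.88838016 -2.2532628 ] 0.4945493816165216 0.0020379326404512924
the job is handed in; nothing more can be done
None
```

The lid is open on its stop and the gripper holds the engine still about 1 cm above the bed, propeller towards the nose. The job was handed in at 19 s. I carried the engine across the fuselage with more than 10 cm to spare.

**Last checks**
- **Lid:** its top edge is at 236 mm; 234 mm is expected when it rests on the stop.
- **Level and square:** the tool was tilted 0.05°, and the engine's cowl ridge was level in the wrist depth image. Its yaw is 4.99°; the bed measured 4.9–5.2°.
- **Contact:** I saw no contact forces beyond the engine's own weight, about 1–2 N, and the arm was at rest.
- **Height:** the foot sits about 9–10 mm above the bed. The estimates spread by about 1 mm.
- **Position over the bed:** the cameras disagreed about the bed's sideways position: about 251.5 mm from the two fixed cameras and 254 mm from the wrist camera. The engine is centred at about 252 mm, so it could be off by 1–2 mm sideways. The strip of bed still visible in the scene camera fits an aligned engine.
- **Not checked at the end:** I did not look again at the books, jar, screwdriver and wheel after the last move. The moves were kept clear of them, and the wheel was still in the case once the engine was out.

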